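Slide the bake-out pans along the hotplate

ROBOT

A 6-joint arm with a two-finger parallel gripper is mounted at the origin on the work surface; the furniture and walls round the work are solid. World frame = base frame: x ahead of the robot, y to its left, z up, the work surface at z = 0. Lengths are in m, angles in degrees, forces in N, time in s.
With the tool pointing down it reaches from about 0.325 to 0.85 m from the base axis. Payload 15.5 kg.
Tool frame: the origin (TCP) lies at the very end of the fingers, on their centre line; the grasp point (between the pads) lies arm.grip_depth behind it (arm.grip_depth is the distance from the TCP to the grasp point, in m); z points along the fingers, y is the direction in which the jaws open and shut (so a half turn about z gives the same grasp; the last joint's range is limited). The gripper opens to 91 mm and grips with 3 to 60 N. Pads are 32 mm wide; open, the fingers measure 118 mm over their backs; the gripper's body (76 mm by 178 mm) begins 60 mm behind the grasp point.
Start: joints at [-79.67, 28.281, 77.091, -0, 74.628, -5.472], TCP at [0.17, -0.601, 0.214] pointing down, gripper open.
Joint ranges: [-166.48, 166.48], [-47.26, 123.95], [12.59, 153.08], [-70.14, 250.14], [6.76, 159.57], [-176.63, 176.63]. Speed limits (degrees/s): [108.29, 108.29, 147.25, 172.46, 172.46, 172.46].

INTERFACE

Orientations are given as a 3x3 rotation matrix whose columns are the frame's x, y, z axes.
In Python, from rig import arm gives the robot as it stands. Calls block until the motion is done:
- arm.move_to(position, orientation): joint-space move of the TCP to a pose.
- arm.move_l(position, orientation=None, feed=0.15): straight line of the TCP; orientation=None keeps the orientation; feed is the mean speed in m/s.
- arm.move_joints(angles): joint-space move.
- arm.grip(opening): finger opening in m; the grip force is fixed at half the most; returns when the fingers have stopped.
- arm.sleep(seconds).
- arm.solve_ik(position, orientation): joint angles nearest the present ones, or None.
- arm.snapshot(name): name is "scene" or "top" or "wrist"; returns the picture (480x640x3 uint8, red, green, blue); there is no depth.
- arm.get_calibration(name): a dict with "intrinsics" (3x3 intrinsics, pixels), "cam_to_world" (4x4, takes a point from camera to world coordinates). Camera axes: x right, y down, z forward; pixel columns grow to the right and rows downward; lengths in m; the calibration is good to about 2 mm. A picture is of the moment at which its call begins: read the wrist's pose just before it. get_calibration takes no time and is no camera call; for the wrist camera it gives the pose at the moment of the call.
A pose or a line that the arm cannot do raises arm.Unreachable and nothing moves.
- arm.sign_off(): hands the job in, once; it reports no verdict.
Readings, each from a call of its own:
- arm.current_t(): time.
- arm.current_joint_positions(): joint angles.
- arm.current_dq(): joint speeds.
- arm.current_tau(): joint torques, N m.
- arm.current_ee_pos(): TCP position.
- arm.current_tool_rot(): TCP orientation.
- arm.current_force(): force on the tool from outside, world axes, zero at the start.
- arm.current_torque(): the same for the moment, N m.
- arm.current_width(): finger opening in m.
Only numpy, scipy, OpenCV 4.12 (cv2) and the standard library are available. Lean on these libraries where they do the work, as an engineer would, in place of code of your own. Each camera call takes 0.05 s, during which the arm holds its last target. There are 200 camera calls.

TASK

The pans hold loose components laid out in rows, so keep both flat on the hotplate, sliding them and never lifting them, and leave the things around alone. First slide the yellow-lidded pan from the red ring to the white ring and let go; then slide the blue-lidded pan by one handle half way under the gantry bar, let go, take its other handle and draw it on to the red ring. Each pan must end inside its ring with its handles pointing at the ring's two tick lines.

Things in the scene. Friction and masses are not known exactly. Their poses are not given: they have to be found in the camera images.
- hotplate: Fixed bench hotplate, grey with a flat black top, 236 mm deep (its x), 450 mm long (its y), top surface 30 mm above the table. Origin: centre of its underside, at table height. Four painted rings lie at x = +-58, y = +-125 mm in its frame; the colours change places, but red and white are together on one side of the gantry, amber and grey on the other.
- gantry (a point): Fixed aluminium gantry across the hotplate's middle; this point: middle of the bar's underside, 68 mm above the hotplate's top. The bar runs along the hotplate's x, 24 mm wide along y, 16 mm thick, with two sensor housings 6 mm higher; its legs stand at x = +-125 mm, inner faces 119 mm from the middle. A pan passes under it, a hand does not.
- blue_pan: BLUE-lidded pan, at the start on the amber ring, a little off centre and turned; round steel bake-out pan, loose, about 0.35 kg, 82 mm in diameter, fixed lid 86 mm wide, black knob topping out 56 mm above the underside. Two black handles lie along its y axis, at +y and -y, 170 mm over both ends (see its handle points). Origin: centre of underside, z up. 
- yellow_pan: YELLOW-lidded pan, at the start on the red ring, a little off centre and turned; round steel bake-out pan, loose, about 0.35 kg, 82 mm in diameter, fixed lid 86 mm wide, black knob topping out 56 mm above the underside. Two black handles lie along its y axis, at +y and -y, 170 mm over both ends (see its handle points). Origin: centre of underside, z up. 
- blue_handle_1 (a point): Middle of the blue-lidded pan's handle at its own +y: black rubber-sleeved level bar, 18 mm wide (across), 34 mm long (pointing outward, 51 to 85 mm from the pan's centre), 16 mm thick. This point is 68 mm from the pan's centre and 32 mm above its underside. Grip it from above across the 18 mm.
- blue_handle_2 (a point): Middle of the blue-lidded pan's handle at its own -y: black rubber-sleeved level bar, 18 mm wide (across), 34 mm long (pointing outward, 51 to 85 mm from the pan's centre), 16 mm thick. This point is 68 mm from the pan's centre and 32 mm above its underside. Grip it from above across the 18 mm.
- yellow_handle_1 (a point): Middle of the yellow-lidded pan's handle at its own +y: black rubber-sleeved level bar, 18 mm wide (across), 34 mm long (pointing outward, 51 to 85 mm from the pan's centre), 16 mm thick. This point is 68 mm from the pan's centre and 32 mm above its underside. Grip it from above across the 18 mm.
- yellow_handle_2 (a point): Middle of the yellow-lidded pan's handle at its own -y: black rubber-sleeved level bar, 18 mm wide (across), 34 mm long (pointing outward, 51 to 85 mm from the pan's centre), 16 mm thick. This point is 68 mm from the pan's centre and 32 mm above its underside. Grip it from above across the 18 mm.
- red_ring: Red painted ring on the hotplate's top (inner diameter 106, outer 114 mm, not raised) with two short tick lines outside it along its y axis, parallel to the hotplate's y. Origin: ring centre on the hotplate's top. Hot station; the blue-lidded pan has to finish here.
- white_ring: White painted ring on the hotplate's top (inner diameter 106, outer 114 mm, not raised) with two short tick lines outside it along its y axis, parallel to the hotplate's y. Origin: ring centre on the hotplate's top. Parking station beside the red ring, 116 mm from it, empty; the yellow-lidded pan has to finish here.
- amber_ring: Amber painted ring on the hotplate's top (inner diameter 106, outer 114 mm, not raised) with two short tick lines outside it along its y axis, parallel to the hotplate's y. Origin: ring centre on the hotplate's top. The blue-lidded pan starts here.
- grey_ring: Dark grey painted ring on the hotplate's top (inner diameter 106, outer 114 mm, not raised) with two short tick lines outside it along its y axis, parallel to the hotplate's y. Origin: ring centre on the hotplate's top. Beside the amber ring, 116 mm from it; empty, free to be used on the way.
- cutters: Bystander: side cutters with blue handles, 53 x 146 x 14 mm, lying on the table beyond the right end of the hotplate. Origin: centre of the underside.
- reel: Bystander: reel of solder wire, 58 mm in diameter and 58 mm high, standing on the table in front of the hotplate. Origin: centre of the underside.
- tape: Bystander: roll of white tape lying flat, 68 x 71 x 24 mm, on the table in front of the hotplate. Origin: centre of the underside.
- stamp: Bystander: wooden-handled stamp, 24 x 34 x 67 mm, standing on the table beyond the left end of the hotplate. Origin: centre of the underside.

How it is judged:
By the outcome, as a careful person would: the job done as asked, in the order asked, and still so for the second after the job is handed in, with the robot touching nothing.
It also fails if it takes over 58 s, if anything falls off the work surface, if the arm or the gripper's body presses on something with over 40 N, if the wrist force passes 120 N, or if a joint passes its speed limit or range.

## Working session

There is one attempt and no reset: what is moved stays moved. The work goes in short steps, each a Python script; the robot and the scene stay as the last script left them, time stands still between calls to the robot, and variables do not carry over. Pictures are saved under pics/ and viewed, about 8 in all and at most 12, crops included, and the job is handed in when it is done.

```bash
ls; mkdir -p pics; python3 - <<'E'
from rig import arm
import cv2,numpy as np
for n in ("top","scene"):
    im=arm.snapshot(n); cv2.imwrite(f"pics/{n}0.png",im[:,:,::-1])
    c=arm.get_calibration(n); print(n,np.round(c["intrinsics"],1).tolist(),np.round(c["cam_to_world"],4).tolist())
print(arm.grip_depth,arm.current_t(),arm.current_width())
E
```

```text
pics
top [[561.4, 0.0, 317.9], [0.0, 561.4, 237.7], [0.0, 0.0, 1.0]] [[-0.0081, -0.9826, 0.1857, 0.2575], [-0.9998, 0.0045, -0.0197, 0.0071], [0.0186, -0.1858, -0.9824, 1.3499], [0.0, 0.0, 0.0, 1.0]]
scene [[576.2, 0.0, 320.0], [0.0, 576.2, 237.8], [0.0, 0.0, 1.0]] [[-0.9525, 0.2079, -0.2225, 0.7918], [0.3044, 0.6324, -0.7123, 0.9331], [-0.0073, -0.7463, -0.6656, 0.9252], [0.0, 0.0, 0.0, 1.0]]
0.0188 0.1 0.09130006971635116
```

View pics/top0.png

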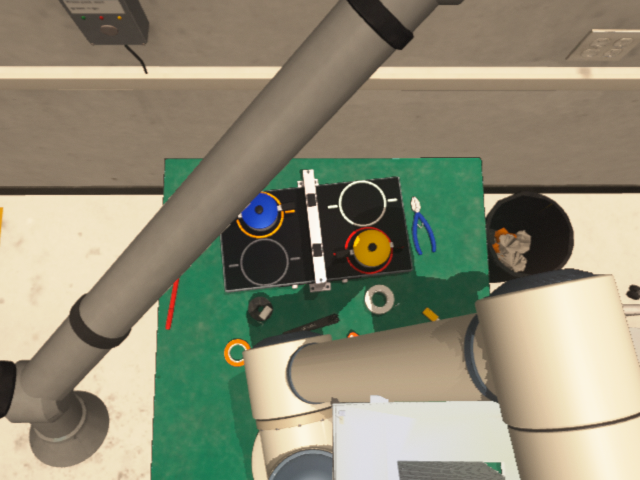

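View pics/scene0.png

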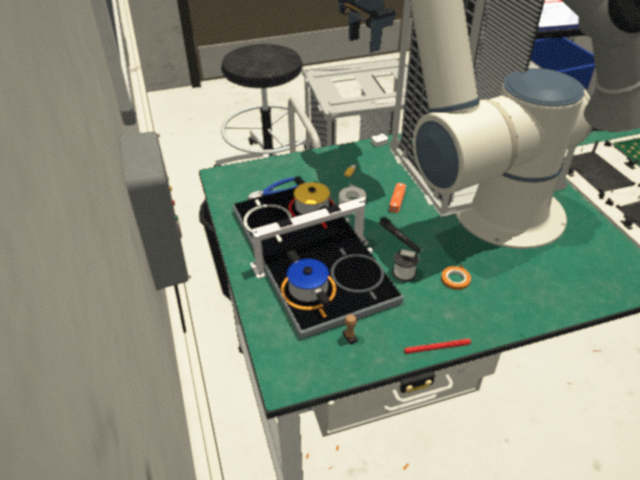

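Top view: the yellow pan is on the red ring at (371,248), white ring at (362,203), blue pan on amber at (262,210), grey ring at (265,262), and the gantry runs from (309,172) to (320,288). A boom crosses high overhead. The scene view agrees, and shows the reel and tape in front of the plate. Next I'll measure roughly from the top view, then look with the wrist camera.

```bash
cat > h.py <<'E'
from rig import arm
import cv2,numpy as np
R0=np.array([[0,1,0],[1,0,0],[0,0,-1.]])   # jaws along x
def Rz(a): c,s=np.cos(a),np.sin(a); return np.array([[c,-s,0],[s,c,0],[0,0,1]])
def ray(c,uv,z):
    K,T=c["intrinsics"],c["cam_to_world"]
    d=T[:3,:3]@np.linalg.inv(K)@np.array([*uv,1.]); o=T[:3,3]
    return o+d*(z-o[2])/d[2]
def blob(m):
    n,l,s,c=cv2.connectedComponentsWithStats(m.astype(np.uint8)); i=1+np.argmax(s[1:,4]); return c[i],s[i]
E
python3 - <<'E'
from h import *
c=arm.get_calibration("top"); im=cv2.imread("pics/top0.png"); h=cv2.cvtColor(im,cv2.COLOR_BGR2HSV); H,S,V=[h[...,i].astype(int) for i in range(3)]
W=np.zeros(H.shape,bool); W[165:300,215:412]=1
for n,m in dict(blue=(H>105)&(H<130)&(S>150),yellow=(H>18)&(H<32)&(S>150)&(V>90),red=((H<6)|(H>174))&(S>150)&(V>60),white=(S<60)&(V>180)).items():
    m=m&W
    if n=="white": m[:,:335]=0; m[:,390:]=0
    b,s=blob(m); z=.075 if n in("blue","yellow") else .03
    ctr=(s[0]+s[2]/2-.5,s[1]+s[3]/2-.5)
    print(n,b,s,ray(c,ctr,z).round(4))
for n,uv in dict(grey=(265,262),gA=(309,172),gB=(320,288),c1=(402,179),c2=(411,270),c3=(226,291)).items(): print(n,ray(c,uv,.03 if n[0]!='g' or n=='grey' else .114).round(3))
for p in [(.5,-.13,.3),(.5,.13,.3),(.62,-.2,.06),(.42,-.2,.06),(.62,.2,.06)]:
    print(p,[None if (q:=arm.solve_ik(np.array(p),r)) is None else np.round(q) for r in (R0,R0@Rz(np.pi))])
w=arm.get_calibration("wrist"); print(w["intrinsics"].round(0).tolist()); 
print((arm.current_tool_rot().T@(w["cam_to_world"][:3,3]-arm.current_ee_pos())).round(3),(arm.current_tool_rot().T@w["cam_to_world"][:3,:3]).round(2).tolist())
E
```

```text
blue [260.43832335 211.89101796] [242 194  36  35 835] [0.5623 0.1169 0.075 ]
yellow [371.13098729 247.72922776] [ 353  230   38   37 1023] [ 0.4737 -0.1421  0.075 ]
red [371.98895028 265.26519337] [346 248  47  26 181] [ 0.4512 -0.1406  0.03  ]
white [357.92227979 196.68911917] [339 180  47  44 193] [ 0.5959 -0.1272  0.03  ]
grey [0.449 0.106 0.03 ]
gA [0.644 0.001 0.114]
gB [ 0.378 -0.021  0.114]
c1 [ 0.652 -0.227  0.03 ]
c2 [ 0.428 -0.24   0.03 ]
c3 [0.381 0.197 0.03 ]
(0.5, -0.13, 0.3) [array([-21.,  15.,  85.,  -0.,  80., -21.]), array([-21.,  15.,  85.,  -0.,  80., 159.])]
(0.5, 0.13, 0.3) [array([ 8., 15., 85., -0., 80.,  8.]), array([   8.,   15.,   85.,   -0.,   80., -172.])]
(0.62, -0.2, 0.06) [array([-23.,  40.,  82.,  -0.,  58., -23.]), array([-23.,  40.,  82.,  -0.,  58., 157.])]
(0.42, -0.2, 0.06) [array([-33.,  29., 109.,  -0.,  42., -33.]), array([-33.,  29., 109.,  -0.,  42., 147.])]
(0.62, 0.2, 0.06) [array([13., 40., 82., -0., 58., 13.]), array([  13.,   40.,   82.,   -0.,   58., -167.])]
[[343.0, 0.0, 319.0], [0.0, 343.0, 242.0], [0.0, 0.0, 1.0]]
[ 0.072  0.    -0.17 ] [[0.0, -0.97, -0.26], [1.0, 0.0, 0.0], [-0.0, -0.26, 0.97]]
```

```bash
python3 - <<'E'
from h import *
import pickle
R=Rz(np.radians(5.5))@R0
cal={}
for n,y in (("y",-.20),("b",.04)):
    arm.move_to(np.array([.50,y,.25]),R)
    cal[n]=arm.get_calibration("wrist"); cv2.imwrite(f"pics/w{n}.png",arm.snapshot("wrist")[:,:,::-1])
    print(arm.current_t())
pickle.dump(cal,open("cal.pkl","wb"))
E
```

```text
2.0333
3.0333
```

View pics/wy.png

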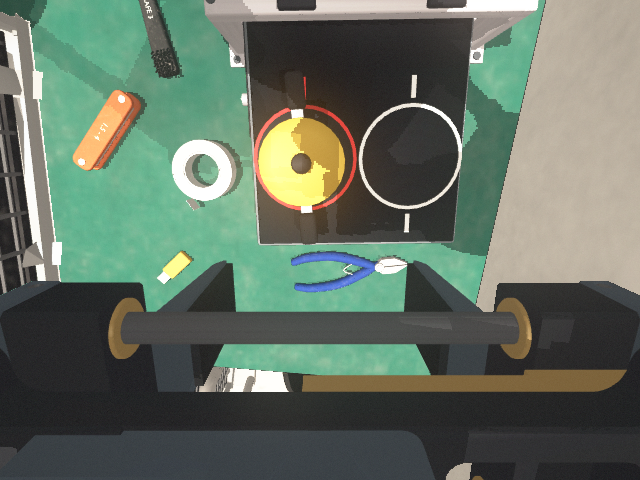

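View pics/wb.png

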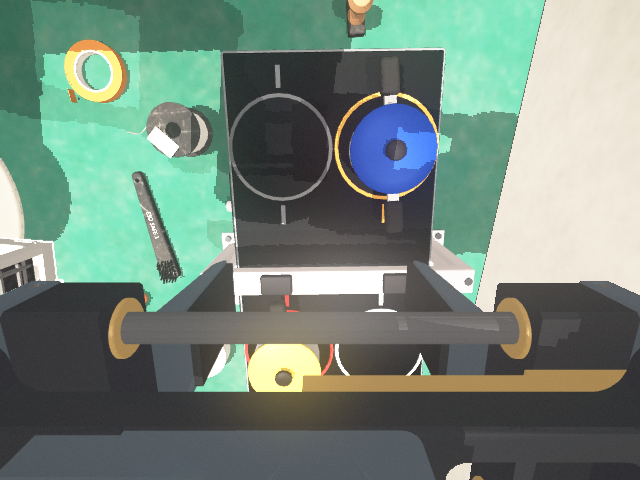

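The wrist views are clear. Yellow: knob (301,163), ferrules (297,114) and (306,209), outer handle (306,225); white ring at (410,156). Blue: knob (397,150), ferrules (391,99) and (393,198), outer handle (390,76); grey ring at (281,147). I'll turn these into positions and cross-check them.

```bash
cat >> h.py <<'E'
def win(im,u,v,r,f):
    h=cv2.cvtColor(im,cv2.COLOR_BGR2HSV).astype(int); m=f(h[...,0],h[...,1],h[...,2])
    w=np.zeros_like(m); w[max(0,v-r):v+r+1,max(0,u-r):u+r+1]=1; return m&w
def cen(m): return np.array(np.nonzero(m))[::-1].mean(1)
def ringc(m,c):   # hull of the ring's points on the plate plane -> circle
    p=np.array([ray(c,q,.03)[:2] for q in np.argwhere(m)[:,::-1]])
    (x,y),r=cv2.minEnclosingCircle((p*1000).astype(np.float32)); return np.array([x,y,2*r]).round(1)
WH=lambda H,S,V:(S<50)&(V>150); DK=lambda H,S,V:V<45
def pan(im,c,f1,f2,k):
    a,b=[ray(c,cen(win(im,*f,8,WH)),.062)[:2] for f in (f1,f2)]   # f1: +y-ish side
    kn=ray(c,k,.086)[:2]; d=a-b
    print("ferr dist",np.linalg.norm(d).round(4),"mid",((a+b)/2).round(4),"knob",kn.round(4),"yaw",np.degrees(np.arctan2(-d[0],d[1])).round(2))
    return (a+b)/2,d/np.linalg.norm(d)
E
python3 - <<'E'
from h import *
import pickle
cal=pickle.load(open("cal.pkl","rb")); Y=cv2.imread("pics/wy.png");B=cv2.imread("pics/wb.png"); cy,cb=cal["y"],cal["b"]
pan(Y,cy,(297,114),(306,209),(301,163)); pan(B,cb,(391,99),(393,198),(397,150))
ring=lambda m:(lambda l:l==1+np.argmax(cv2.connectedComponentsWithStats(m.astype(np.uint8))[2][1:,4]))(cv2.connectedComponents(m.astype(np.uint8))[1])
print("white",ringc(ring(win(Y,410,156,54,lambda H,S,V:(S<60)&(V>150))),cy))
print("red",ringc(win(Y,305,158,54,lambda H,S,V:((H<5)|(H>174))&(S>150)&(V>100)),cy))
print("amber",ringc(win(B,387,146,54,lambda H,S,V:(H>12)&(H<24)&(S>120)&(V>150)),cb))
print("grey",ringc(ring(win(B,281,147,53,lambda H,S,V:(S<60)&(V>80)&(V<140))),cb))
t=[ray(cy,p,.03)[:2] for p in((414,86),(407,222))]; d=t[0]-t[1]; print("ticks",np.degrees(np.arctan2(-d[0],d[1])))
t=[ray(cb,p,.03)[:2] for p in((278,76),(283,214))]; d=t[0]-t[1]; print("ticks",np.degrees(np.arctan2(-d[0],d[1])))
print("handle px y outer",ray(cy,(305,226),.07),"b outer",ray(cb,(390,75),.07),"b inner",ray(cb,(394,217),.07))
print("gantry bar edge (b view)",ray(cb,(235,268),.114),ray(cb,(470,268),.114))
E
```

```text
ferr dist 0.0955 mid [ 0.476  -0.1419] knob [ 0.4766 -0.1414] yaw 10.49
ferr dist 0.0953 mid [0.5655 0.119 ] knob [0.5661 0.1189] yaw 10.25
white [ 594.1 -126.1  116.3]
red [ 477.6 -139.3  114.3]
amber [566.  122.  114.4]
grey [421.7 110.2 102.2]
ticks 6.336643045454061
ticks 5.987908958604619
handle px y outer [ 0.48520999 -0.20549011  0.07      ] b outer [0.55259558 0.18560107 0.07      ] b inner [0.57680301 0.05258399 0.07      ]
gantry bar edge (b view) [ 0.42451466 -0.00268607  0.114     ] [0.64507859 0.01848864 0.114     ]
```

Sizes check: the ferrule spacings agree, the red, white and amber diameters are 114–116 mm, and the yaw is 6.4° from both ring centres and ticks. The grey fit is bad, so I'm not using it. Now the yellow pan, by its outer handle.

```bash
cat >> h.py <<'E'
PY=6.4; PC=np.array([.5218,-.0087])
def plate(x,y): return PC+(Rz(np.radians(PY))@[x/1000,y/1000,0])[:2]
def tcp(c,yaw,s,z=.0432):   # TCP pose gripping handle at s*68 mm of pan centred c
    M=Rz(np.radians(yaw)); return np.array([*(np.asarray(c)+s*.068*M[:2,1]),z]),M@R0
def go(c,yaw,s,feed=.08,z=.0432): arm.move_l(*tcp(c,yaw,s,z),feed=feed); print("t",round(arm.current_t(),2),"F",arm.current_force().round(1),"w",round(arm.current_width(),4),"p",arm.current_ee_pos().round(4))
def shot(n): 
    import pickle; c=arm.get_calibration("wrist"); cv2.imwrite(f"pics/{n}.png",arm.snapshot("wrist")[:,:,::-1]); pickle.dump(c,open(f"{n}.pkl","wb"))
E
python3 - <<'E'
from h import *
c=(.4763,-.1417); w=plate(58,-125); print(w)
arm.grip(.05); arm.move_to(*tcp(c,10.5,-1,.15)); go(c,10.5,-1)
arm.grip(0.0); print("w",arm.current_width(),arm.current_force().round(1))
go(w,PY,-1)
arm.sleep(.2); arm.grip(.05); go(w,PY,-1,.12,.15)
arm.move_to(np.array([.52,-.20,.25]),Rz(np.radians(PY))@R0); shot("y1"); print(arm.current_t())
E
```

```text
[ 0.59337216 -0.12645579]
t 6.33 F [-0.1  0.2 -0.3] w 0.0499 p [ 0.489  -0.2087  0.0436]
w 0.01772169549074245 [-0.5 -0.6  1.9]
t 8.49 F [-2.2  1.1  4.7] w 0.0177 p [ 0.6008 -0.1938  0.0432]
t 10.39 F [ 0.7 -0.5 -0.5] w 0.0499 p [ 0.6005 -0.1939  0.1492]
11.025
```

View pics/y1.png

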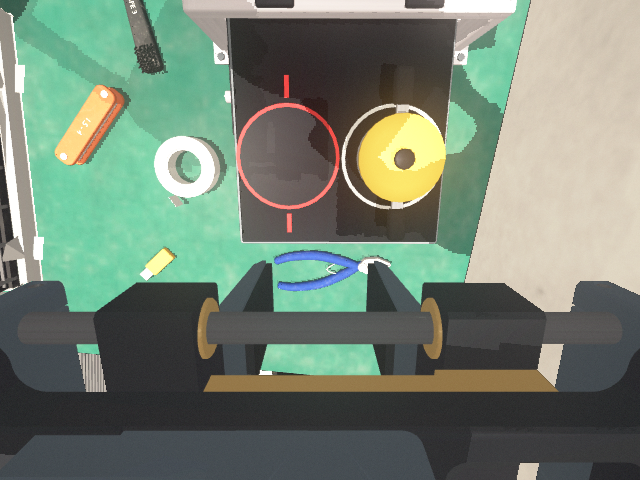

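The yellow pan is now on the white ring (knob (404,158), ferrules (403,108) and (398,205)). The red ring at (288,157) is fully visible. I'll measure both.

```bash
python3 - <<'E'
from h import *
import pickle
Y=cv2.imread("pics/y1.png"); c=pickle.load(open("y1.pkl","rb"))
pan(Y,c,(403,108),(398,205),(404,158)); print("white target",plate(58,-125),"red nominal",plate(-58,-125))
m=win(Y,288,157,53,lambda H,S,V:((H<6)|(H>172))&(S>120)&(V>100)); print("red",ringc(m,c))
w=win(Y,392,156,52,lambda H,S,V:(S<60)&(V>150)); w[:,440:]=0; print("white",ringc(w,c))
E
```

```text
ferr dist 0.0958 mid [ 0.5938 -0.1261] knob [ 0.5921 -0.1256] yaw 6.73
white target [ 0.59337216 -0.12645579] red nominal [ 0.47809508 -0.13938619]
red [ 477.8 -139.3  114.5]
white [ 601.4 -134.2  135.8]
```

Yellow is within about 1 mm and 0.4° of target. The second white fit was contaminated by the ferrules, so I ignore it. Next, the first half of the blue slide, then a look at the leading handle.

```bash
python3 - <<'E'
from h import *
c=(.5658,.1190); h=plate(-45,0); print(h)
a=arm.current_ee_pos(); arm.move_to(*tcp(plate(20,0),PY,1,.25))
arm.move_to(*tcp(c,10.25,1,.15)); go(c,10.25,1)
arm.grip(0.0); print("w",arm.current_width(),arm.current_force().round(1))
go(plate(-10,90),PY,1); go(plate(-45,60),PY,1); go(h,PY,1)
arm.sleep(.2); arm.grip(.05); go(h,PY,1,.15,.22)
arm.move_to(np.array([.50,-.20,.25]),Rz(np.radians(PY))@R0); shot("b1"); print(arm.current_t())
E
```

```text
[ 0.47708044 -0.0137161 ]
t 14.22 F [ 0.1 -0.3  0.1] w 0.0502 p [0.554  0.186  0.0437]
w 0.01787669117937566 [-0.9 -0.2  1.4]
t 15.84 F [-3.6 -2.5  5. ] w 0.018 p [0.494  0.1471 0.0432]
t 16.57 F [-2.7 -3.4  4.6] w 0.018 p [0.4624 0.1133 0.0431]
t 17.47 F [-0.2 -2.9  1.8] w 0.0177 p [0.4696 0.0538 0.0432]
t 19.65 F [ 0.6  0.5 -0. ] w 0.0497 p [0.469  0.0539 0.2193]
20.7083
```

View pics/b1.png

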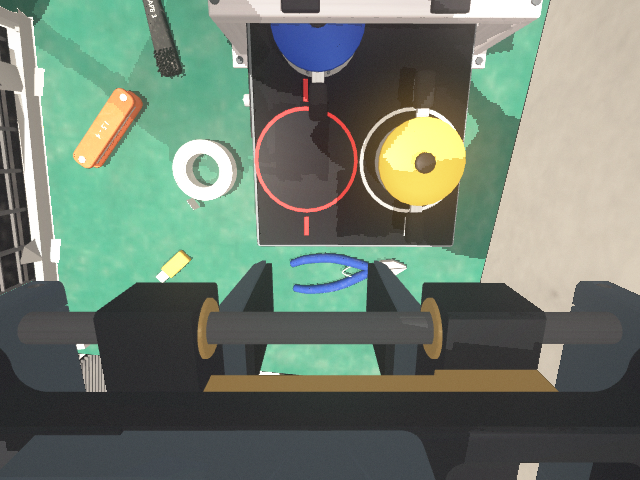

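The blue pan is half way under the bar, with its ferrule at (318,77) and free handle at about (318,101). I'll compare with the expected position, then grip and draw it on.

```bash
python3 - <<'E'
from h import *
import pickle
c=pickle.load(open("b1.pkl","rb")); I=cv2.imread("pics/b1.png")
f=ray(c,cen(win(I,318,77,8,WH)),.062)[:2]; h=plate(-45,0); u=Rz(np.radians(PY))[:2,1]
print("ferrule",f,"expected",h-.0478*u,"handle px",ray(c,(318,101),.07)[:2],"expected",tcp(h,PY,-1)[0])
assert np.linalg.norm(f-(h-.0478*u))<.006
r=np.array([.4779,-.1393])
arm.move_to(*tcp(h,PY,-1,.15)); go(h,PY,-1)
arm.grip(0.0); print("w",arm.current_width(),arm.current_force().round(1))
go(r,PY,-1)
arm.sleep(.2); arm.grip(.05); go(r,PY,-1,.15,.2)
arm.move_to(np.array([.50,-.20,.25]),Rz(np.radians(PY))@R0); shot("b2"); print(arm.current_t())
E
```

```text
ferrule [ 0.482072   -0.05886287] expected [ 0.48240866 -0.06121821] handle px [ 0.48510839 -0.08136769] expected [ 0.48466033 -0.08129232  0.0432    ]
t 22.86 F [ 0.7 -0.1 -0.2] w 0.0499 p [ 0.4849 -0.0814  0.0436]
w 0.017940074328994058 [ 0.3 -1.1  2. ]
t 25.17 F [-1.1 -2.3  2.2] w 0.0179 p [ 0.4856 -0.2069  0.0433]
t 27.22 F [ 0.1 -0.6 -0.4] w 0.0502 p [ 0.485  -0.2067  0.1993]
27.5917
```

View pics/b2.png

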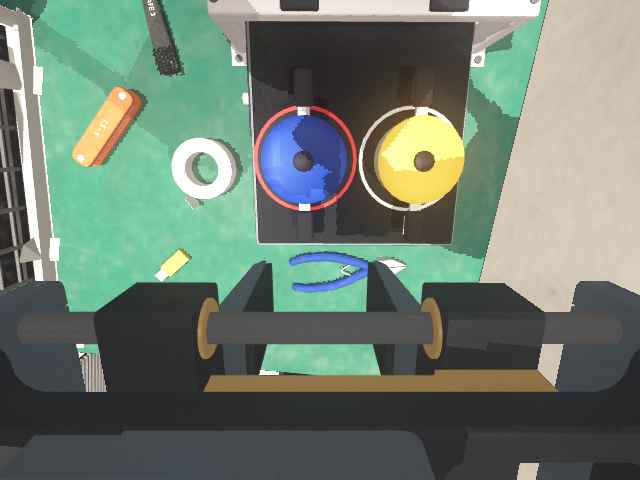

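Both pans are in their rings: blue knob (303,161) with ferrules (303,111) and (305,207), yellow knob (424,161) with ferrules (422,112) and (416,208). One last numeric check, then I'll hand in if it passes.

```bash
python3 - <<'E'
from h import *
import pickle
c=pickle.load(open("b2.pkl","rb")); I=cv2.imread("pics/b2.png")
ok=True
for f1,f2,k,t in (((303,111),(305,207),(303,161),(.4779,-.1393)),((422,112),(416,208),(424,161),plate(58,-125))):
    m,d=pan(I,c,f1,f2,k); e=np.linalg.norm(m-t); a=np.degrees(np.arctan2(-d[0],d[1]))-PY; print("err",e.round(4),a.round(2)); ok&=bool(e<.006 and abs(a)<3)
print(ok)
if ok: arm.sleep(.3); arm.sign_off(); print("signed",arm.current_t())
E
```

```text
ferr dist 0.0952 mid [ 0.4775 -0.1394] knob [ 0.4782 -0.1391] yaw 6.57
err 0.0004 0.17
ferr dist 0.0953 mid [ 0.5941 -0.1262] knob [ 0.5924 -0.1262] yaw 6.97
err 0.0008 0.57
True
the job is handed in; nothing more can be done
the job is handed in; nothing more can be done
```

I finished the job and handed it in at about 28 s of robot time. The yellow-lidded pan went from the red ring to the white ring by its outer handle. The blue-lidded pan then went half way under the gantry by its +y handle, I let go, took its -y handle and drew it on to the red ring.

**Final position:** in the last wrist picture both pans were within 1 mm of their ring centres. Their handles were turned from the tick lines by 0.2° (blue) and 0.6° (yellow).

**Flat on the plate:** both pans were slid with the gripper height held steady to within about 0.5 mm. The wrist-force readings, taken at the end of each move, stayed at about 7 N or less, and I saw no sign of lifting.

**Things around:** the tape and cutters are where they were in the last view. I didn't check the reel and stamp again after the blue pan moved.

**Checks that failed or disagreed:**
- The grey-ring fit came out too small (102 mm instead of 114 mm).
- A repeat fit of the white ring picked up the pan's metal parts (136 mm). I used neither of these fits.
- Yellow's knob and handle fittings differ by about 1.7 mm in where they put its centre, within the calibration error.

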